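Blow the latch clean, unhitch the paper press's hold-down arm and hold it up

ROBOT

A 6-joint arm with a two-finger parallel gripper is mounted at the origin on the work surface. World frame = base frame: x ahead of the robot, y to its left, z up, the work surface at z = 0. Lengths are in mm, angles in rad, forces in N, time in s.
With the tool pointing down it reaches from about 350 to 875 mm from the base axis. Payload 4.2 kg.
Tool frame: the origin (TCP) lies midway between the tips of the shut fingers; the grasp point (between the pads) lies 19 mm behind it; z points along the fingers, y is the line along which they close (so a half turn about z gives the same grasp; the last joint's range is limited). The gripper opens to 85 mm and grips with 20 to 120 N. Pads are 22 mm wide; open, the fingers measure 114 mm over their backs; the gripper's body (76 mm by 85 mm) begins 54 mm behind the grasp point. The pads swing forward as they close: fully open they stand 13 mm farther back than shut.
Start: joints at [1.44, 0.385, 0.008, 0, -1.194, -0.259], TCP at [237.469, 578.107, 231.312] pointing down, gripper open.
Joint ranges: [-3.14, 3.14], [-1.21, 2.06], [-1.07, 1.41], [-3.16, 2.05], [-2.99, -0.16], [-3.1, 3.1]. Speed limits (rad/s): [2.79, 2.79, 3.14, 3.14, 3.14, 3.14].

INTERFACE

Orientations are given as a unit quaternion [x, y, z, w].
In Python, from bench import * gives the robot as it stands.
- The arm moves only by the tool drive_tool, never from a script. Its argument "plan" is a list that holds one entry, the list of rows, each a list of 5 numbers: the closure, from -1 (fully open) to 1 (shut), then the shift along the world's x, y, z in mm, then the turn about the world's z in degrees. A call has 1 to 20 rows; each row shifts and turns the commanded pose from where the row before left it; what a row does not reach is not made up. A row lasts 1/12 s, in which the tool goes at most 41.7 mm and 7.16 degrees, less where a joint would pass 70% of its speed; a pose out of reach is approached as far as the arm can. A call is refused whole if a number of a shift passes 41.7 or a number of a turn 7.16, either way. A call with a gripper value outside its range is refused whole. The fingers move at their own pace and stop on an object; the grip force is fixed at half the most. Time passes only in rows, so rows that do not move let the fingers close. It gives the time, the measured TCP pose, the force, the opening and the grip force at its end, in the units of the state.
- read_state(): the state, without advancing time (a new reading comes with each control period).
- get_image(name): name is "scene" or "top" or "wrist"; returns (picture, depth): 400x640x3 uint8, red, green, blue; 400x640 float32, mm along the optical axis (not along the pixel's ray), 0 where there is no reading.
- camera_model(name): a dict with "fx", "fy", "cx", "cy" (pixels), "distortion" ([k1, k2, p1, p2, k3] as OpenCV has them; the pictures are not rectified), "R" (3x3) and "t" (3): a world point X has camera coordinates R X + t; the wrist camera has in their place "mount" (4x4, takes a point from camera to tool coordinates, whose origin is the TCP and whose axes are the flange's). Camera axes: x right, y down, z forward; pixel columns grow to the right and rows downward; lengths in mm; the calibration is good to about 2 mm. A picture is of the moment at which its call begins: read the wrist's pose just before it. camera_model takes no time and is no camera call.
- job_done(): hands the job in; it is judged then, once.
The state is a dict: "clock": time; "joints": joint angles; "joint_vel": joint speeds; "joint_efforts": joint torques, N m; "position": TCP position; "ee_rot": TCP orientation; "contact_force": force on the tool from outside, world axes, zero at the start; "wrist_torque": the same for the moment, N m; "gripper_width": finger opening in mm; "grasp_force": force on a finger pad.
Only numpy, scipy, OpenCV 4.12 (cv2) and the standard library are available. Lean on these libraries where they do the work, as an engineer would, in place of code of your own. Each camera call takes 0.05 s, during which the arm holds its last target. There are 200 camera calls.

TASK

Give the closed press latch a puff of air by pressing the red cap of the fixed duster canister right down and letting it come back up. Then pull the red latch knob out sideways against its spring to its stop while the blue hold-down arm is still down, lift the arm's free end off the ball, and finish while still holding it steady in the gripper, a good 10 cm above where it lay, so that a colleague can draw the boards out. Leave the tools, jar, weight and eraser lying around where they are.

Things in the scene. Friction and masses are not known exactly. Their poses are not given: they have to be found in the camera images.
- press: fixed paper press, sizes in mm: green base board 170 (x) x 360 (y) x 12, x +-85, y -50 to 310. Steel ball stud (ball dia 34, top 106 above the table) near one end, hinge bracket 260 away along +y. A sandwich of boards under the arm, top 43 above the table. Origin on the table under the ball, z up
- clamp_arm: blue hold-down bar 36 x 18 mm, box coupler 54 x 52 over the ball at its free end. Origin on the hinge line (the arm's x axis, always level), 100 above the table; free end 260 along the arm's -y. Level at rest, axes parallel to the press's; tilts up to 0.75 rad (0.4 rad lifts the end about 100). About 0.6 kg, no spring or friction: falls if let go
- coupler_top (a point): centre of the top of the coupler at the arm's free end, 114 above the table when the arm is down
- latch (a joint): sprung latch slide in the coupler, m pulled out: 0 home (jaw under the ball locks the arm down), stop at 0.018. Slides level along the arm's +x, out of the coupler's side. Jaw clears the ball beyond about 0.009; springs back if let go. Spring 4 N at home, 8 N at the stop. The arm carries it, so lifting the pulled knob lifts the arm
- latch_grip (a point): centre of the red latch knob: level barrel dia 20 mm, 38 long along the arm's x, dia 28 flange at its outer end, dia 26 collar at its inner end. 80 above the table when down, 65 from the ball axis when home, coupler wall 38 inwards. Axes as the arm's. Free below and on both y sides: grip from above, fingers either side along y; it can turn like an axle between the pads as the arm tilts
- duster: fixed white and blue air duster canister, dia 52, in a dia 80 holder, standing beyond the arm's free end, its thin red straw pointing at the coupler; origin under its centre on the table
- nozzle_cap (a joint): sprung cap of the canister, m pressed down: 0 up, 0.006 fully down; 1.5 N to start, about 5 N fully down; springs back by itself
- cap_top (a point): centre of the top of the red cap, dia 30, 172 above the table when up; a red straw sticks out 55 to one side, below the top
- brass_weight: small brass paper weight, dia 32, 46 tall, standing on the press's base board beside the ball; origin under its centre; leave alone
- paste_jar: glass paste jar, dia 48, 55 tall; origin under its centre; leave alone
- bone_folder: ivory-coloured flat folder, 160 x 22 x 5, lying; leave alone
- flat_brush: wide flat brush with yellow handle, 185 x 57 x 14, lying; leave alone
- eraser: orange eraser block 60 x 35 x 20; origin under its centre; leave alone

How it is judged (in metres and radians):
On the way, in this order (a step that is already met when the one before it is completed fails the run):
1. the duster cap is pressed down (at least 4 of its 6 mm) with the press still closed and latched (value of joint nozzle_cap above 0.004 m and value of joint latch below 0.002 m and angle between clamp_arm's own z axis and vertical below 0.03 rad), for 0.05 s.
2. the cap is back up, the press still closed and latched (value of joint nozzle_cap below 0.001 m and value of joint latch below 0.002 m and angle between clamp_arm's own z axis and vertical below 0.03 rad), for 0.1 s.
3. the latch is pulled out (at least 12 of its 18 mm) with the arm still down (value of joint latch above 0.012 m and angle between clamp_arm's own z axis and vertical below 0.03 rad), for 0.1 s.
4. the arm's free end is lifted off the ball (tilt over 0.2 rad) by the gripper (angle between clamp_arm's own z axis and vertical above 0.2 rad and contact force between clamp_arm and the fingers above 1 N), for 0.1 s.
At the end, for the whole second after the job is handed in: The arm is held up by the gripper fingers alone (contact force over 1 N, none of the loose things touching the arm), tilted more than 0.32 rad (free end over 80 mm higher than at rest), turning slower than 0.1 rad/s; the duster cap is up (within 1 mm) (angle between clamp_arm's own z axis and vertical above 0.32 rad and contact force between clamp_arm and the fingers above 1 N and angular speed of clamp_arm below 0.1 rad/s and value of joint nozzle_cap below 0.001 m and contact force between clamp_arm and brass_weight below 0.3 N and contact force between clamp_arm and paste_jar below 0.3 N and contact force between clamp_arm and bone_folder below 0.3 N and contact force between clamp_arm and flat_brush below 0.3 N and contact force between clamp_arm and eraser below 0.3 N); the arm keeps its last pose, push and grip.
It fails at once if one of the tools, jar, weight or eraser lying around is moved more than 25 mm (distance of any of brass_weight, paste_jar, bone_folder, flat_brush, eraser from where it was at the start of the episode above 0.025 m).
It also fails if it takes over 42 s, if anything falls off the work surface, if the arm or the gripper's body presses on something with over 40 N, if the wrist force passes 120 N, or if a joint passes its speed limit or range.

## Working session

There is one attempt and no reset: what is moved stays moved. The work goes in short steps, Python scripts to look and compute and a tool call to move; the robot and the scene stay as the last step left them, time stands still between calls to the robot, and variables do not carry over. Pictures are saved under pics/ and viewed, at most 10 in all, crops included, and the job is handed in when it is done.

Besides the shell and the picture viewer there is one more tool, called after ">>>" as name(argument=value, ...) on one line, values as JSON. drive_tool: Moves the arm, as the interface text tells. Its arguments: {"type":"object","properties":{"plan":{"type":"array"}},"required":["plan"]}

```bash
mkdir -p pics; ls; cat > h.py <<'E'
from bench import *
import numpy as np, cv2
def rays(name,px):
    c=camera_model(name); K=np.array([[c['fx'],0,c['cx']],[0,c['fy'],c['cy']],[0,0,1]])
    p=cv2.undistortPoints(np.array(px,float).reshape(-1,1,2),K,np.array(c['distortion'])).reshape(-1,2)
    return c,np.c_[p,np.ones(len(p))]
def pt_depth(name,px,d):
    c,r=rays(name,px); R=np.array(c['R']);t=np.array(c['t'])
    return (r*np.array(d).reshape(-1,1)-t)@R
def pt_plane(name,px,z):
    c,r=rays(name,px); R=np.array(c['R']);t=np.array(c['t'])
    o=-R.T@t; d=r@R
    return o+d*((z-o[2])/d[:,2])[:,None]
E
python3 - <<'E'
from h import *
for n in('top','scene'):
    im,d=get_image(n); np.savez(''+n,im=im,d=d); cv2.imwrite(f'pics/{n}0.png',im[:,:,::-1])
    c=camera_model(n);print(n,c['fx'],-np.array(c['R']).T@np.array(c['t']))
s=read_state();print(s)
E
```

```text
pics
top 468.99793419848777 [ 415.36362494   46.48367092 1071.7704252 ]
scene 503.41108141184714 [1040.27855912  564.61293371  966.46629026]
{'clock': 0.1, 'joints': array([ 1.43959666e+00,  3.85456365e-01,  6.77944178e-03, -4.14740077e-04,
       -1.19400138e+00, -2.58579563e-01]), 'joint_vel': array([ 0.00207757, -0.00104444,  0.00337349,  0.00094047, -0.00101231,
       -0.00046299]), 'joint_efforts': array([ 4.00524714e-04, -3.93319809e+01,  1.88928187e+01,  4.19789180e+00,
       -2.61488509e-03,  4.88320424e-06]), 'position': array([237.29425186, 577.64570311, 230.35467597]), 'ee_rot': array([ 9.81053786e-01, -1.93733184e-01, -1.32469006e-04,  9.51349569e-04]), 'contact_force': array([-0.14731234,  0.12969189, -0.40455545]), 'wrist_torque': array([-0.03315489, -0.05073223,  0.01443598]), 'grasp_force': 0.0, 'gripper_width': 85.34201124933222}
```

View pics/top0.png

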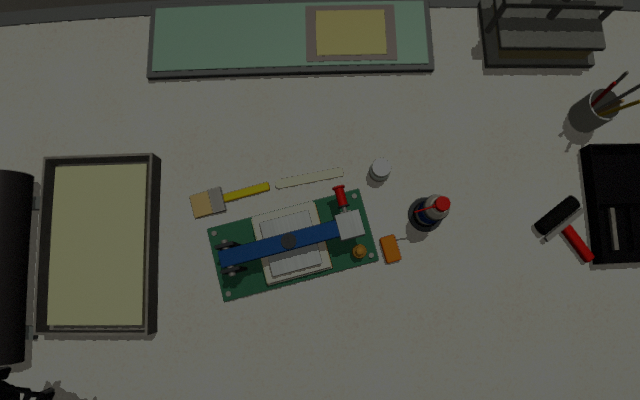

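View pics/scene0.png

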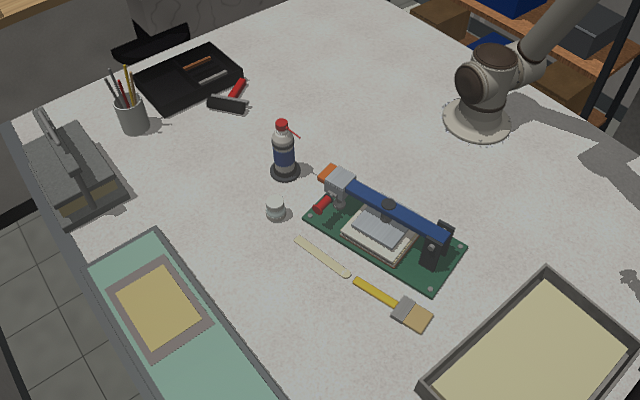

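The top view shows the coupler at about (349,225), the red knob at (341,196), the cap at (442,205), the hinge near (230,258), the brass weight at (360,252) and the eraser at (391,249). Next I measure them.

```bash
python3 - <<'E'
from h import *
z=np.load('top.npz');im,d=z['im'],z['d'];hsv=cv2.cvtColor(im,cv2.COLOR_RGB2HSV)
s=np.load('scene.npz');ims,ds=s['im'],s['d'];hs=cv2.cvtColor(ims,cv2.COLOR_RGB2HSV)
def cl(name,im,hsv,d,cond,lab,box):
    m=np.zeros(d.shape,np.uint8);x0,y0,x1,y1=box;m[y0:y1,x0:x1]=cond(hsv)[y0:y1,x0:x1]
    n,L,st,ce=cv2.connectedComponentsWithStats(m)
    for i in range(1,n):
        if st[i,4]<15: continue
        v,u=np.where((L==i)&(d>0)); P=pt_depth(name,np.c_[u,v],d[v,u])
        print(name,lab,st[i],ce[i].round(1),'med',np.median(P,0).round(1),'min',np.percentile(P,3,axis=0).round(1),'max',np.percentile(P,97,axis=0).round(1))
    return m
red=lambda h:((h[...,0]<5)|(h[...,0]>174))&(h[...,1]>170)&(h[...,2]>60)
blue=lambda h:(abs(h[...,0].astype(int)-110)<10)&(h[...,1]>150)&(h[...,2]>40)
org=lambda h:(h[...,0]>5)&(h[...,0]<22)&(h[...,1]>150)&(h[...,2]>70)
B=(180,130,460,310)
for f,l in((red,'red'),(blue,'blue'),(org,'org')): cl('top',im,hsv,d,f,l,B)
for f,l in((red,'red'),(blue,'blue')): cl('scene',ims,hs,ds,f,l,(255,110,460,260))
# arm direction from blue pixels
m=blue(hsv);m[:, :200]=0;m[:,345:]=0;v,u=np.where(m&(d>0));P=pt_depth('top',np.c_[u,v],d[v,u]);P=P[(P[:,2]>100)&(P[:,2]<117)]
r=cv2.minAreaRect(P[:,:2].astype(np.float32));print(r)
print(cv2.fitLine(P[:,:2].astype(np.float32),cv2.DIST_HUBER,0,.01,.01).ravel())
# coupler top: high grey pixels
v,u=np.mgrid[205:245,328:370].reshape(2,-1);P=pt_depth('top',np.c_[u,v],d[v,u]);k=(P[:,2]>108)&(P[:,2]<120)&(hsv[v,u,1]<80);print('coupler',cv2.minAreaRect(P[k,:2].astype(np.float32)),np.median(P[k],0))
v,u=np.mgrid[190:230,415:455].reshape(2,-1);k=red(hsv)[v,u];P=pt_depth('top',np.c_[u,v],d[v,u]);k&=P[:,2]>165;print('cap',cv2.minEnclosingCircle(P[k,:2].astype(np.float32)),np.median(P[k],0))
c=im[140:310,180:460];cv2.imwrite('pics/topc.png',cv2.resize(c[:,:,::-1],(784,476),interpolation=cv2.INTER_CUBIC))
E
```

```text
top red [333 185  14  21 159] [340.4 195. ] med [586.7  10.1  90.1] min [ 5.673e+02 -1.000e-01  8.470e+01] max [605.6  20.7  94.6]
top red [414 196  36  17 199] [439.1 204.1] med [ 548.9 -183.7  171.9] min [ 539.2 -198.1  155.1] max [ 562.5 -140.3  176. ]
top blue [290 220  49  29 735] [315.8 233.5] med [504.3  63.2 111.4] min [481.9  21.9 108. ] max [525.1 105.9 114.8]
top blue [ 218  234   69   34 1097] [250.6 250.9] med [472.1 197.7 111.7] min [448.  137.  108.3] max [496.8 258.4 114.8]
top org [380 235  21  28 383] [390.2 248.3] med [ 475.1 -100.9   20.5] min [ 448.3 -118.2   17.1] max [502.3 -83.   24.2]
top org [353 244  13  14 109] [359.7 250.2] med [471.1 -30.4  46.7] min [458.5 -41.9  42.1] max [482.5 -15.8  59.5]
scene red [276 119  11   6  27] [280.6 120.7] med [ 547.  -191.5  172.6] min [ 537.6 -198.6  170.4] max [ 562.6 -177.   174.9]
scene red [317 196  12  11  33] [322.2 200.5] med [583.5   7.6  90.4] min [567.4   1.7  88.3] max [604.1  15.2  95.9]
((485.7316589355469, 141.47706604003906), (35.127235412597656, 250.75730895996094), 13.656447410583496)
[ 2.3550506e-01 -9.7187310e-01  4.8476135e+02  1.4372490e+02]
coupler ((521.3953857421875, -6.286552429199219), (53.93021774291992, 51.86086654663086), 13.41463565826416) [521.35499975  -6.30182001 114.71026532]
cap ((485.2244873046875, -76.73797607421875), 141.64796447753906) [ 549.6131129  -185.08280273  172.59151689]
```

View pics/topc.png

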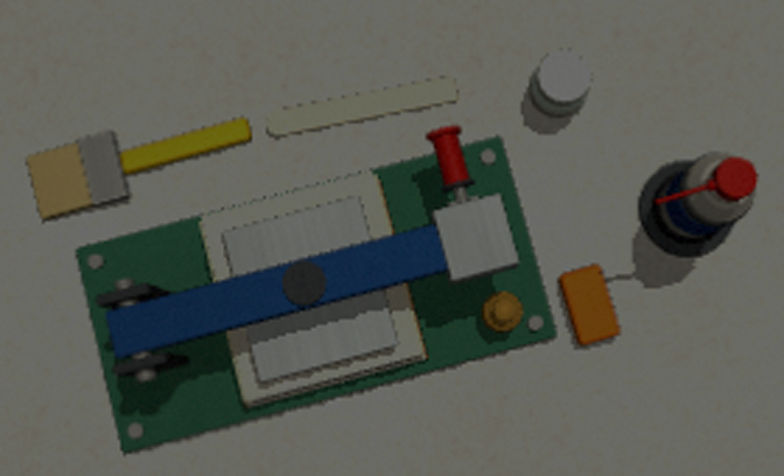

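The crop confirms that the knob axis runs 13.6° from world x: ball ≈ (521,-6), knob ≈ (585,9,80), cap ≈ (550,-186,172). I'll move above the cap with the fingers shutting, then check closer.

>>> drive_tool(plan=[[[1, 15.6, -38.2, 0, 0], [1, 15.6, -38.2, 0, 0], [1, 15.6, -38.2, 0, 0], [1, 15.6, -38.2, 0, 0], [1, 15.6, -38.2, 0, 0], [1, 15.6, -38.2, 0, 0], [1, 15.6, -38.2, 0, 0], [1, 15.6, -38.2, 0, 0], [1, 15.6, -38.2, 0, 0], [1, 15.6, -38.2, 0, 0], [1, 15.6, -38.2, 0, 0], [1, 15.6, -38.2, 0, 0], [1, 15.6, -38.2, 0, 0], [1, 15.6, -38.2, 0, 0], [1, 15.6, -38.2, 0, 0], [1, 15.6, -38.2, 0, 0], [1, 15.6, -38.2, 0, 0], [1, 15.6, -38.2, 0, 0], [1, 15.6, -38.2, 0, 0], [1, 0, 0, 0, 0]]])

```text
clock: 1.77
position: [535.4, -153.2, 230.0]
ee_rot: [0.98, -0.197, -0.0, 0.001]
contact_force: [1.5, 1.2, 0.8]
gripper_width: -0.2
grasp_force: 0.0
```

```bash
python3 - <<'E'
from h import *
z=np.load('top.npz');im=z['im'];hsv=cv2.cvtColor(im,cv2.COLOR_RGB2HSV)
m=(((hsv[...,0]<5)|(hsv[...,0]>174))&(hsv[...,1]>170)&(hsv[...,2]>60)).astype(np.uint8)
m[:, :410]=0;m[:,460:]=0;m=cv2.morphologyEx(m,cv2.MORPH_OPEN,np.ones((6,6),np.uint8))
c=max(cv2.findContours(m,0,1)[0],key=cv2.contourArea);(o,r)=cv2.minEnclosingCircle(c);print(o,r,pt_plane('top',[o],172))
s=read_state();print(s['position'],s['ee_rot'],s['contact_force'],s['gripper_width'],s['clock'])
im,d=get_image('wrist');cv2.imwrite('pics/w1.png',im[:,:,::-1])
E
```

```text
(443.5, 204.0) 7.159010887145996 [[ 549.34481496 -188.46954233  172.        ]]
[ 535.35861391 -153.18513921  230.04340924] [ 9.80431379e-01 -1.96859239e-01 -3.63684151e-04  7.86434848e-04] [1.45272686 1.19048179 0.80535159] -0.20605163390265935 1.7667
```

View pics/w1.png

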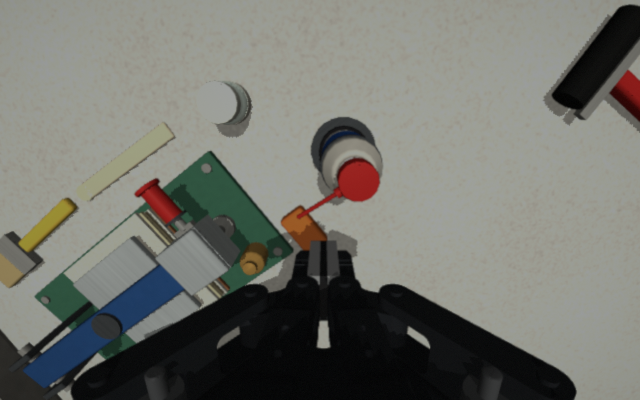

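The wrist view shows the cap at (359,180) and the knob around (160,202). I'll use it to refine both positions.

```bash
cat >> h.py <<'E'
from scipy.spatial.transform import Rotation as Ro
def wplane(px,z,s):
    c,r=rays('wrist',px); M=np.array(c['mount']); R=Ro.from_quat(s['ee_rot']).as_matrix()
    o=R@M[:3,3]+s['position']; d=(r@M[:3,:3].T)@R.T
    return o+d*((z-o[2])/d[:,2])[:,None]
E
python3 - <<'E'
from h import *
s=read_state();im=cv2.imread('pics/w1.png')
h=cv2.cvtColor(im,cv2.COLOR_BGR2HSV)
m=(((h[...,0]<5)|(h[...,0]>174))&(h[...,1]>170)&(h[...,2]>60)).astype(np.uint8)
a=m.copy();a[:,:320]=0;a[:,420:]=0;a=cv2.morphologyEx(a,cv2.MORPH_OPEN,np.ones((15,15),np.uint8))
c=max(cv2.findContours(a,0,1)[0],key=cv2.contourArea);o,r=cv2.minEnclosingCircle(c);print(o,r,wplane([o],172,s))
a=m.copy();a[:,220:]=0;c=max(cv2.findContours(a,0,1)[0],key=cv2.contourArea);r=cv2.minAreaRect(c);print(r,wplane([r[0]],80,s),wplane(cv2.boxPoints(r),80,s).round(1))
E
```

```text
(355.62664794921875, 180.44760131835938) 22.095741271972656 [[ 549.75410247 -181.7582265   172.        ]]
((157.65853881835938, 202.0731964111328), (43.41630554199219, 24.987802505493164), 51.34019470214844) [[583.29674013  16.55778339  80.        ]] [[601.5  34.2  80. ]
 [607.7   5.9  80. ]
 [564.9  -1.2  80. ]
 [557.7  27.8  80. ]]
```

>>> drive_tool(plan=[[[1, 14, -32.5, 0, 0], [1, 0, 0, -30, 0], [1, 0, 0, -20, 0], [1, 0, 0, -6, 0], [1, 0, 0, -2, 0], [1, 0, 0, -2, 0], [1, 0, 0, -2, 0], [1, 0, 0, 0, 0]]])

```text
clock: 2.48
position: [548.5, -179.7, 170.6]
ee_rot: [0.981, -0.193, 0.001, -0.0]
contact_force: [-1.8, 0.9, 2.8]
gripper_width: -0.3
grasp_force: 1.1
```

>>> drive_tool(plan=[[[1, 0, 0, -2, 0], [1, 0, 0, -2, 0], [1, 0, 0, 0, 0], [1, 0, 0, 0, 0]]])

```text
clock: 2.82
position: [548.7, -179.9, 166.2]
ee_rot: [0.981, -0.194, 0.001, -0.0]
contact_force: [-0.0, 3.5, 4.4]
gripper_width: -0.3
grasp_force: 2.4
```

>>> drive_tool(plan=[[[1, 0, 0, -1, 0], [1, 0, 0, 0, 0], [1, 0, 0, 0, 0]]])

```text
clock: 3.07
position: [548.7, -179.9, 166.0]
ee_rot: [0.981, -0.193, 0.001, -0.0]
contact_force: [-2.0, 3.6, 9.0]
gripper_width: 0.1
grasp_force: 4.7
```

>>> drive_tool(plan=[[[1, 0, 0, 10, 0], [1, 0, 0, 30, 0], [1, 0, 0, 35, 0], [1, 0, 0, 0, 0], [-1, 6, 31.8, 0, 6], [-1, 6, 31.8, 0, 6], [-1, 6, 31.8, 0, 6], [-1, 6, 31.8, 0, 6], [-1, 6, 31.8, 0, 6], [-1, 6, 31.8, 0, 6], [-1, 0, 0, -30, 0], [-1, 0, 0, -30, 0], [-1, 0, 0, 0, 0], [-1, 0, 0, 0, 0], [-1, 0, 0, 0, 0]]])

```text
clock: 4.32
position: [584.8, 10.1, 180.7]
ee_rot: [0.993, 0.119, 0.001, 0.0]
contact_force: [0.4, -0.3, 1.0]
gripper_width: 85.3
grasp_force: 0.0
```

```bash
python3 - <<'E'
from h import *
s=read_state();print(s['position'],s['ee_rot'],s['gripper_width'],s['joints'].round(2))
R=Ro.from_quat(s['ee_rot']).as_matrix();print('tool y',R[:,1].round(3))
im,d=get_image('wrist');cv2.imwrite('pics/w2.png',im[:,:,::-1]);print(d[100:300:20,320])
h=cv2.cvtColor(im,cv2.COLOR_RGB2HSV)
m=(((h[...,0]<5)|(h[...,0]>174))&(h[...,1]>170)&(h[...,2]>60)).astype(np.uint8)
c=max(cv2.findContours(m,0,1)[0],key=cv2.contourArea);r=cv2.minAreaRect(c);print(r,wplane([r[0]],80,s),wplane(cv2.boxPoints(r),80,s).round(1))
im,d=get_image('top');cv2.imwrite('pics/t2.png',cv2.resize(im[140:310,180:460,::-1],(784,476)))
E
```

```text
[584.84602965  10.11436586 180.66211824] [9.92900458e-01 1.18943968e-01 9.08333410e-04 4.33820113e-04] 85.32358698916362 [ 0.29  0.36 -0.17  0.   -1.04  1.51]
tool y [ 0.236 -0.972  0.001]
[305.87686 307.23538 319.0139  324.80423 235.64055 243.56956 249.96835
 262.18985 236.42708   0.     ]
((323.0, 200.0), (54.0, 30.0), 90.0) [[584.09330336  10.57404651  80.        ]] [[604.1  28.4  80. ]
 [610.1   4.   80. ]
 [562.9  -8.3  80. ]
 [556.6  17.5  80. ]]
```

View pics/w2.png

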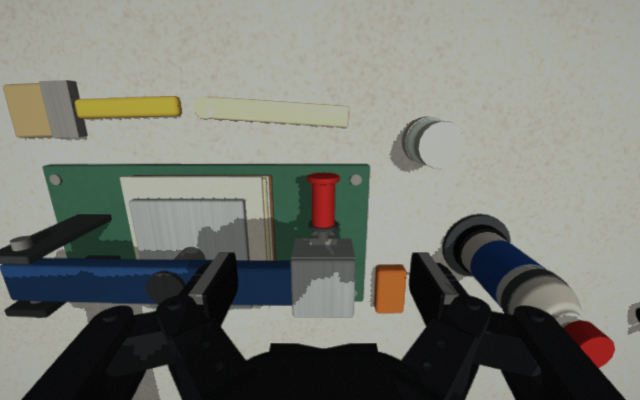

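The wrist view shows the gripper aligned with the arm and centred over the knob, at (323,200). I'll descend 120 mm and close.

>>> drive_tool(plan=[[[-1, 0, 0, -30, 0], [-1, 0, 0, -30, 0], [-1, 0, 0, -30, 0], [-1, 0, 0, -20, 0], [-1, 0, 0, -10, 0], [-1, 0, 0, 0, 0], [1, 0, 0, 0, 0], [1, 0, 0, 0, 0], [1, 0, 0, 0, 0], [1, 0, 0, 0, 0], [1, 0, 0, 0, 0], [1, 0, 0, 0, 0], [1, 0, 0, 0, 0], [1, 0, 0, 0, 0]]])

```text
clock: 5.58
position: [584.5, 10.2, 60.3]
ee_rot: [0.993, 0.119, 0.001, 0.0]
contact_force: [0.1, -3.1, 5.5]
gripper_width: 18.4
grasp_force: 58.5
```

>>> drive_tool(plan=[[[1, 2.9, 0.7, 0, 0], [1, 2.9, 0.7, 0, 0], [1, 2.9, 0.7, 0, 0], [1, 2.9, 0.7, 0, 0], [1, 2.9, 0.7, 0, 0], [1, 1.9, 0.5, 0, 0], [1, 0, 0, 0, 0], [1, 0, 0, 0, 0], [1, 0, 0, 0, 0]]])

```text
clock: 6.33
position: [597.9, 13.4, 60.1]
ee_rot: [0.993, 0.119, -0.003, 0.001]
contact_force: [-5.7, -3.5, 10.5]
gripper_width: 18.3
grasp_force: 59.0
```

```bash
python3 - <<'E'
from h import *
im,d=get_image('wrist');cv2.imwrite('pics/w3.png',im[:,:,::-1])
E
```

```text
(no output)
```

View pics/w3.png

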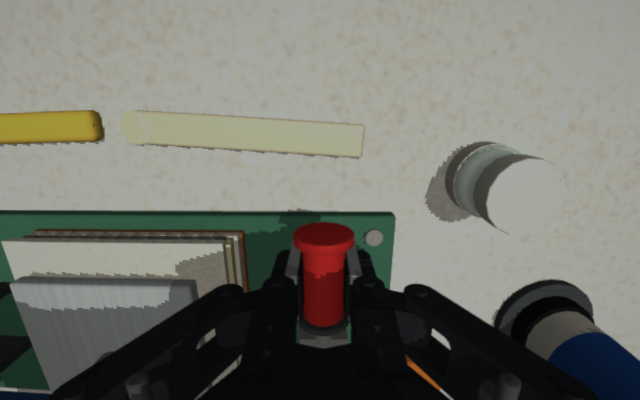

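The knob is still centred in the pads and out about 14 mm; the force matches the spring. I'll pull a little more for margin.

>>> drive_tool(plan=[[[1, 1.9, 0.5, 0, 0], [1, 1.9, 0.5, 0, 0], [1, 0, 0, 0, 0], [1, 0, 0, 0, 0], [1, 0, 0, 0, 0]]])

```text
clock: 6.8
position: [601.3, 14.2, 60.1]
ee_rot: [0.993, 0.119, -0.003, 0.001]
contact_force: [-7.1, -4.9, 10.4]
gripper_width: 18.0
grasp_force: 59.0
```

>>> drive_tool(plan=[[[1, 0, -0.2, 6.5, 0], [1, 0, -0.2, 6.5, 0], [1, 0, -0.2, 6.5, 0], [1, 0, -0.1, 6.5, 0], [1, -0.1, 0.5, 6.5, 0], [1, -0.1, 0.5, 6.5, 0], [1, -0.1, 0.5, 6.5, 0], [1, -0.1, 0.4, 6.5, 0], [1, 0, 0, 0, 0], [1, 0, 0, 0, 0]]])

```text
clock: 7.63
position: [598.3, 14.2, 108.5]
ee_rot: [0.993, 0.118, -0.007, 0.001]
contact_force: [-5.2, -8.1, -2.3]
gripper_width: 18.0
grasp_force: 58.7
```

>>> drive_tool(plan=[[[1, -0.3, 1.1, 6.4, 0], [1, -0.3, 1.1, 6.4, 0], [1, -0.3, 1.1, 6.4, 0], [1, -0.2, 1.1, 6.4, 0], [1, -0.4, 1.7, 6.3, 0], [1, -0.4, 1.7, 6.3, 0], [1, -0.4, 1.7, 6.3, 0], [1, -0.4, 1.7, 6.3, 0], [1, -0.4, 1.5, 5, 0], [1, -0.4, 1.5, 5, 0], [1, -0.4, 1.5, 5, 0], [1, 0, 0, 0, 0], [1, 0, 0, 0, 0], [1, 0, 0, 0, 0], [1, 0, 0, 0, 0], [1, 0, 0, 0, 0], [1, 0, 0, 0, 0]]])

```text
clock: 9.05
position: [594.9, 28.4, 174.2]
ee_rot: [0.993, 0.118, -0.007, 0.003]
contact_force: [-5.7, -12.5, -3.0]
gripper_width: 17.8
grasp_force: 58.8
```

```bash
python3 - <<'E'
from h import *
im,d=get_image('scene');cv2.imwrite('pics/s4.png',cv2.resize(im[90:300,230:490,::-1],(780,580)))
z=np.load('top.npz')
im,d=get_image('top');v,u=np.mgrid[190:270,218:345].reshape(2,-1);h=cv2.cvtColor(im,cv2.COLOR_RGB2HSV)[v,u]
k=(abs(h[:,0].astype(int)-110)<10)&(h[:,1]>150)&(d[v,u]>0);P=pt_depth('top',np.c_[u,v][k],d[v,u][k]);P=P[P[:,2]>95]
q=P[:,:2]@[.235,-.972];print(len(P),np.arctan(np.polyfit(q,P[:,2],1)[0]))
E
```

```text
836 0.43211257417182775
```

View pics/s4.png

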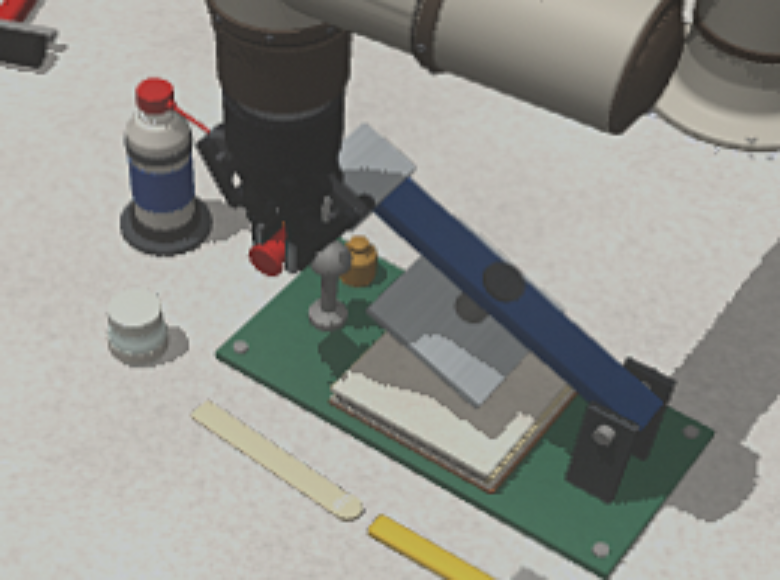

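The arm is up at about 0.43 rad, held by the knob. The ball is bare at crop (332,258), the cap is up, and the loose things are untouched. Handing in.

```bash
python3 - <<'E'
from h import *
s=read_state();print(s['position'],abs(s['joint_vel']).max(),s['grasp_force']);print(job_done())
E
```

```text
[594.894166    28.42377315 174.13439277] 0.0014538101240573146 58.76954197883606
the job is handed in; nothing more can be done
None
```

I pressed the duster cap fully down and let it spring back, pulled the latch out about 17 of its 18 mm with the arm down, and handed the job in at about 9 s of the 42 s with the arm held steady in the gripper at about 0.43 rad (free end roughly 11 cm up) and the loose things apparently undisturbed; no verdict came back.

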